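# Fit two D cells into a paper-towel dispenser

## Task

The towel dispenser lying on its back has run flat: fit the two fresh D cells, one after the other, into its two empty spring-loaded battery cradles. In each the flat end of the cell goes against the coil spring and the nub against the brass contact, and the cell must lie fully home and level. Do not force anything, and leave the smaller cell and everything else on the counter where it is.

Things in the scene. Friction and masses are not known exactly. Their poses are not given: they have to be found in the camera images.
- cell_a: D cell lying on its side, black jacket, bare steel ring 9 mm wide round the nub end, 62 mm long overall, 34 mm in diameter, about 0.14 kg; origin at its centre, x axis along the cell towards its + end, which has a steel nub 11 mm wide and 3 mm long (within the 62); the other end is flat. It can roll
- cell_a_nub (a point): tip of the + nub of cell_a, on its axis
- cell_b: D cell lying on its side, black jacket, bare steel ring 9 mm wide round the nub end, 62 mm long overall, 34 mm in diameter, about 0.14 kg; origin at its centre, x axis along the cell towards its + end, which has a steel nub 11 mm wide and 3 mm long (within the 62); the other end is flat. It can roll
- cell_b_nub (a point): tip of the + nub of cell_b, on its axis
- bay_a: black battery cradle, 46 mm wide, fixed on the dispenser's bed end to end with bay_b, turned the other way. Origin mid-underside, z up, x from spring to contact end. Floor top at z = 4 mm. Side rails 14 mm tall, inner faces at y = +-19 mm, stand only beyond 19 mm from the middle: finger cut-outs between. The cell goes in flat end first, tipped 15 to 30 degrees
- bay_a_seat (a point): centre of a seated cell in bay_a: cradle x = 0, y = 0, z = 21 mm; the cell then lies level on the floor, nub towards cradle +x, and holds the spring back by 7 mm
- bay_a_contact (a point): fixed contact of bay_a: brass strip on the inner face of the end wall, cradle x = +31 mm, z = 21 mm; the wall is 28 mm tall above the cradle's underside and 5 mm thick
- bay_a_spring (a point): where the spring plate's face of bay_a is when free: cradle x = -24 mm, z = 21 mm. Steel disc, 14 mm wide, on a coil; pushed back up to 10 mm towards cradle -x, needing 2 N to start, 7 N at 7 mm, 9 N at 10 mm. So 55 mm is free between disc and contact. Behind it a wall 28 mm tall, inner face at x = -38 mm
- bay_b: black battery cradle, 46 mm wide, fixed on the dispenser's bed end to end with bay_a, turned the other way. Origin mid-underside, z up, x from spring to contact end. Floor top at z = 4 mm. Side rails 14 mm tall, inner faces at y = +-19 mm, stand only beyond 19 mm from the middle: finger cut-outs between. The cell goes in flat end first, tipped 15 to 30 degrees
- bay_b_seat (a point): centre of a seated cell in bay_b: cradle x = 0, y = 0, z = 21 mm; the cell then lies level on the floor, nub towards cradle +x, and holds the spring back by 7 mm
- bay_b_contact (a point): fixed contact of bay_b: brass strip on the inner face of the end wall, cradle x = +31 mm, z = 21 mm; the wall is 28 mm tall above the cradle's underside and 5 mm thick
- bay_b_spring (a point): where the spring plate's face of bay_b is when free: cradle x = -24 mm, z = 21 mm. Steel disc, 14 mm wide, on a coil; pushed back up to 10 mm towards cradle -x, needing 2 N to start, 7 N at 7 mm, 9 N at 10 mm. So 55 mm is free between disc and contact. Behind it a wall 28 mm tall, inner face at x = -38 mm
- dispenser: white towel dispenser, 350 (x) x 300 (y) mm, fixed on its back, cover off; origin mid-underside. Bed 10 mm up; cradles on it in a row along y at x = -85 mm, middles at y = +-43 mm. Near rim 32 mm tall; side cheeks 50 mm tall up to x = -5 mm, then 95 mm; sensor box 24 mm tall at x = -17 to 17 mm; roll arms (90 mm) and rollers (61 mm) beyond x = 28 mm
- cell_c: bystander: a smaller C cell, 50 mm long, 26 mm in diameter, same looks, lying on its side, too small for the cradles; origin at its centre
- towel_roll: bystander: paper towel roll standing up, 124 mm in diameter, 200 mm tall; origin mid-underside
- spray_bottle: bystander: trigger spray bottle, 76 mm in diameter, 219 mm tall; origin mid-underside
- softener: bystander: softener bottle, 84 mm in diameter, 210 mm tall; origin mid-underside
- screwdriver: bystander: screwdriver 190 mm long, lying; origin near its middle
- scrub_brush: bystander: scrubbing brush 150 x 52 mm, 40 mm tall; origin mid-underside
- cell_carton: bystander: empty open carton the cells came in, 85 x 150 mm, 60 mm tall; origin mid-underside
- cover_key: bystander: white plastic key of the dispenser's cover, 80 mm long, 9 mm thick, lying
Things that resemble listed ones, but are neither listed nor needed, are in the scene too. Leave any red look-alike of the cell_b alone.

How it is judged:
By the outcome, as a careful person would: the job done as asked, in the order asked, and still so for the second after the job is handed in, with the robot touching nothing.
It also fails if it takes over 64 s, if anything falls off the work surface, if the arm or the gripper's body presses on something with over 40 N, if the wrist force passes 120 N, or if a joint passes its speed limit or range.

## Robot

A 7-joint arm with a two-finger parallel gripper is mounted at the origin on the work surface. World frame = base frame: x ahead of the robot, y to its left, z up, the work surface at z = 0. Lengths are in m, angles in rad, forces in N, time in s.
With the tool pointing down it reaches from about 0.4 to 0.85 m from the base axis. Payload 10.4 kg.
Tool frame: the origin (TCP) lies at the very end of the fingers, on their centre line; the grasp point (between the pads) lies 19 mm behind it (r.pinch_z is the distance from the TCP to the grasp point, in m); z points along the fingers, y is the line along which they close (so a half turn about z gives the same grasp; the last joint's range is limited). The gripper opens to 87 mm and grips with 3 to 60 N. Pads are 19 mm wide; open, the fingers measure 117 mm over their backs; the gripper's body (75 mm by 190 mm) begins 51 mm behind the grasp point.
Start: joints at [-1.32, 0.332, -0.065, 1.46, 0.022, 1.35, -0.088], TCP at [0.169, 0.602, 0.223] pointing down, gripper open.
Joint ranges: [-2.6, 2.6], [-0.5, 2.12], [-1.47, 1.34], [0.16, 2.42], [-1.27, 4.41], [0.06, 2.06], [-2.6, 2.6]. Speed limits (rad/s): [2.22, 2.22, 2.79, 2.79, 3.14, 3.14, 3.14].

## Interface

Orientations are given as a unit quaternion [x, y, z, w].
In Python, from bench import r, camera gives the robot as it stands. The module is installed in compiled form; this text tells all that it offers.
- The arm moves only by the shell command python3 -m pendant 'ROWS' [FORCE]. ROWS is JSON, a list of rows, each an object with "dp": the shift along the tool's x, y, z as a fraction of full scale, a list of three; "rotation": the turn, a rotation vector about the tool's x, y, z as a fraction of full scale, a list of three; "jaw": the opening, from 0 (shut) to 1 (fully open). A call has 1 to 8 rows; each row is the pose to reach, as a shift and turn from the pose commanded when the call began, along the tool's axes at that moment, turning the shorter way round; what a row does not reach only later rows make up. Full scale, the value 1, is 0.15 m for a shift and 2 pi rad for a turn. A row lasts 1/8 s, in which the tool goes at most 62.5 mm and 10.7 degrees, less where a joint would pass 70% of its speed; a pose out of reach is approached as far as the arm can. A call with a number of a shift or a turn outside -1 to 1 is refused whole. A call with a gripper value outside its range is refused whole. The fingers move at their own pace and stop on an object; FORCE is the grip in N (left out, the last holds). Time passes only in rows, so rows that repeat a pose let the fingers close. It gives the time, the measured TCP pose, the force, the opening and the grip force at its end, in the units of the state.
- r.read_state(): the state, without advancing time (a new reading comes with each control period).
- camera(name): name is "scene" or "top" or "wrist"; returns a dict with "image" (400x640x3 uint8, red, green, blue), "z_map" (400x640 float32, m along the optical axis (not along the pixel's ray), 0 where there is no reading), "mtx" (3x3 intrinsics, pixels), "distortion" ([k1, k2, p1, p2, k3] as OpenCV has them; the pictures are not rectified), "T" (4x4, takes a point from camera to world coordinates). Camera axes: x right, y down, z forward; pixel columns grow to the right and rows downward; lengths in m; the calibration is good to about 2 mm. A picture is of the moment at which its call begins.
- r.close_job(): hands the job in; it is judged then, once.
The state is a dict: "time": time; "joint_positions": joint angles; "joint_vel": joint speeds; "joint_torque": joint torques, N m; "ee_pos": TCP position; "eef_rot": TCP orientation; "ft_force": force on the tool from outside, world axes, zero at the start; "torque": the same for the moment, N m; "width": finger opening in m; "grip_force": force on a finger pad.
Only numpy, scipy, OpenCV 4.12 (cv2) and the standard library are available. Lean on these libraries where they do the work, as an engineer would, in place of code of your own. Each camera call takes 0.05 s, during which the arm holds its last target. There are 200 camera calls.

## Working session

There is one attempt and no reset: what is moved stays moved. The work goes in short steps, Python scripts to look and compute and a shell command to move; the robot and the scene stay as the last step left them, time stands still between calls to the robot, and variables do not carry over. Pictures are saved under pics/ and viewed, at most 10 in all, crops included, and the job is handed in when it is done.

```bash
mkdir -p pics
python3 - <<'E'
from bench import r,camera
import cv2,numpy as np,pickle
for n in("scene","top"):
    c=camera(n);pickle.dump(c,open(n+".pkl","wb"));cv2.imwrite(f"pics/{n}0.png",c["image"][:,:,::-1]);print(n,c["mtx"].round(1).tolist(),c["distortion"],c["T"].round(3).tolist())
s=r.read_state();print({k:np.round(v,3).tolist() for k,v in s.items()},r.pinch_z)
E
```

```text
scene [[387.0, 0.0, 326.1], [0.0, 387.0, 203.5], [0.0, 0.0, 1.0]] [-0.03515752  0.          0.          0.          0.        ] [[-0.573, 0.46, -0.678, 1.248], [0.819, 0.341, -0.461, 0.484], [0.019, -0.82, -0.573, 0.677], [0.0, 0.0, 0.0, 1.0]]
top [[429.4, 0.0, 319.4], [0.0, 429.4, 201.4], [0.0, 0.0, 1.0]] [0.00010603 0.         0.         0.         0.        ] [[-0.014, -0.993, 0.119, 0.353], [-1.0, 0.015, 0.006, -0.023], [-0.008, -0.119, -0.993, 1.381], [0.0, 0.0, 0.0, 1.0]]
{'time': 0.1, 'joint_positions': [-1.32, 0.333, -0.065, 1.461, 0.022, 1.35, -0.089], 'joint_vel': [-0.0, -0.003, -0.001, -0.002, 0.001, -0.001, 0.003], 'joint_torque': [0.001, -62.455, 0.024, -39.071, -0.062, 0.037, 0.0], 'ee_pos': [0.169, 0.601, 0.222], 'eef_rot': [0.136, 0.991, -0.001, -0.0], 'ft_force': [0.121, -0.288, 0.686], 'torque': [-0.007, -0.03, -0.028], 'grip_force': 0.0, 'width': 0.087} 0.0187
```

View pics/top0.png

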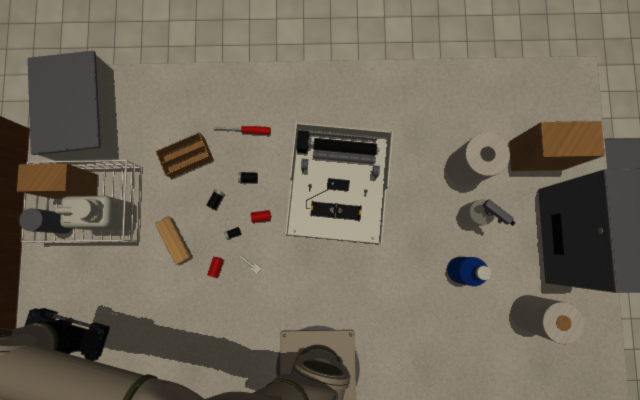

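View pics/scene0.png

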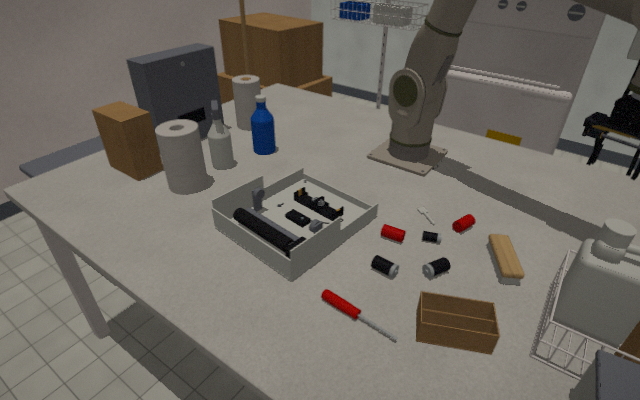

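Top view: black cells at (248,178) and (216,200) look D-sized. The black one at (233,233) is smaller, so it is the C cell. The red look-alikes are at (261,216) and (216,267). I'll confirm with an enlarged crop and measure.

```bash
cat > h.py <<'E'
import numpy as np,cv2
def ray(c,uv,z):
    p=cv2.undistortPoints(np.float64(uv).reshape(-1,1,2),c["mtx"],np.float64(c["distortion"]))[:,0]
    d=np.c_[p,np.ones(len(p))]@c["T"][:3,:3].T;o=c["T"][:3,3]
    return o+d*((z-o[2])/d[:,2])[:,None]
def proj(c,P):
    P=np.float64(P).reshape(-1,3);T=np.linalg.inv(c["T"]);q=P@T[:3,:3].T+T[:3,3]
    return cv2.projectPoints(q,np.zeros(3),np.zeros(3),c["mtx"],np.float64(c["distortion"]))[0][:,0]
def world(c):
    v,u=np.mgrid[:400,:640];p=cv2.undistortPoints(np.float64(np.c_[u.ravel(),v.ravel()]).reshape(-1,1,2),c["mtx"],np.float64(c["distortion"]))[:,0]
    z=c["z_map"].ravel();P=np.c_[p,np.ones(len(p))]*z[:,None]
    return (P@c["T"][:3,:3].T+c["T"][:3,3]).reshape(400,640,3)
E
python3 - <<'E'
import pickle,cv2,numpy as np
from h import *
t=pickle.load(open("top.pkl","rb"));s=pickle.load(open("scene.pkl","rb"))
W=world(t)
h=W[...,2]
for n,(u,v) in dict(k1=(248,178),k2=(216,200),c=(233,233)).items():
    y0,x0=v-14,u-14
    m=(h[y0:y0+28,x0:x0+28]>0.008).astype(np.uint8)
    k,l,st,ce=cv2.connectedComponentsWithStats(m); i=l[14,14]
    pts=np.argwhere(l==i)[:,::-1]+[x0,y0]
    rect=cv2.minAreaRect(pts.astype(np.float32)); 
    P=W[pts[:,1],pts[:,0]]; 
    b=ray(t,cv2.boxPoints(rect),0.02)
    print(n,len(pts),rect,"ctr",ray(t,[rect[0]],0.02).round(4),"edges",np.linalg.norm(b[1]-b[0]).round(4),np.linalg.norm(b[2]-b[1]).round(4),np.degrees(np.arctan2(*(b[1]-b[0])[[1,0]])).round(1),P[:,2].max().round(4))
# dispenser: rim tops
m=((h>0.025)).astype(np.uint8);k,l,st,ce=cv2.connectedComponentsWithStats(m)
i=l[185,292] or l[185,290];print("disp",i,st[i])
# view crops
A=cv2.resize(t["image"][160:245,195:275],None,fx=4.7,fy=4.7,interpolation=cv2.INTER_CUBIC)
B=cv2.resize(t["image"][120:245,285:395],(352,400),interpolation=cv2.INTER_CUBIC)
C=cv2.resize(s["image"][170:230,280:380],(400,240)[:2],interpolation=cv2.INTER_CUBIC)
D=cv2.resize(s["image"][210:285,365:460],(376,300),interpolation=cv2.INTER_CUBIC)
im=np.zeros((600,800,3),np.uint8)
A=cv2.resize(A,(320,340));im[:340,:320]=A;B=cv2.resize(B,(300,340));im[:340,330:630]=B
im[345:345+240,:400]=C;im[345:345+240,410:711]=cv2.resize(D,(301,240))
cv2.imwrite("pics/crop1.png",im[:,:,::-1])
E
```

```text
k1 206 ((247.5, 177.0), (10.0, 19.0), 90.0) ctr [[0.5987 0.2156 0.02  ]] edges 0.0613 0.0326 -90.9 1.3808
k2 208 ((215.7000274658203, 199.10000610351562), (12.074766159057617, 19.230182647705078), 26.56505012512207) ctr [[0.5285 0.317  0.02  ]] edges 0.0613 0.0393 -25.8 1.3808
c 130 ((232.0548095703125, 232.97946166992188), (7.958798408508301, 16.5028018951416), 69.44395446777344) ctr [[0.4195 0.2635 0.02  ]] edges 0.052 0.0254 -70.1 0.0331
disp 312 [ 285  122  108  122 2975]
```

View pics/crop1.png

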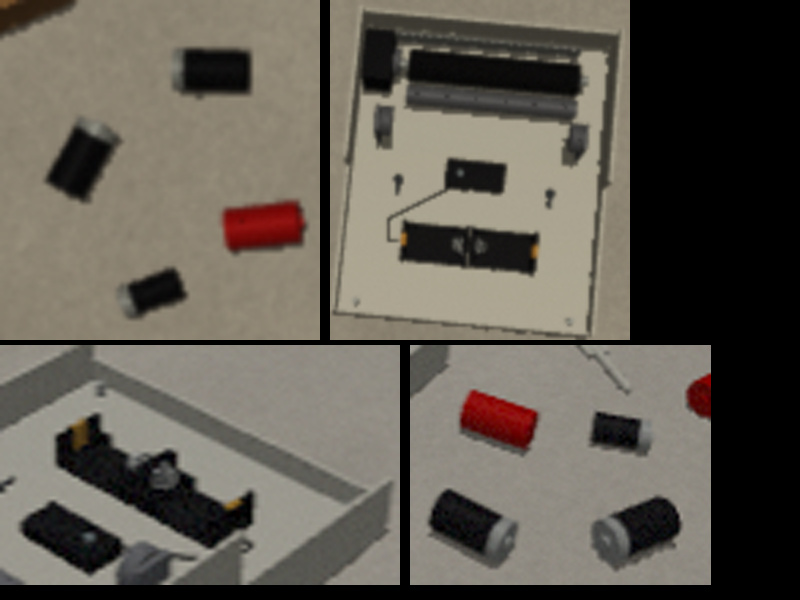

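The crops confirm it: the two full-size black cells with steel rings are the D cells, the third black one is smaller (C), and the red ones are left alone. In the cradle pair, the springs meet in the middle and the brass contacts are at the outer ends. Each bay's nub therefore points outwards, +y on the left and -y on the right. I'll move to look from close by.

```bash
cat >> h.py <<'E'
from scipy.spatial.transform import Rotation as Ro
def tool(C,phi,th,s,d=0.013):
    phi,th=np.radians([phi,th]);n=np.array([np.cos(phi)*np.cos(th),np.sin(phi)*np.cos(th),np.sin(th)])
    x=s*n;y=np.cross([0,0,-1],x);y/=np.linalg.norm(y);z=np.cross(x,y);R=np.c_[x,y,z]
    return np.array(C)+d*z,R
def rows(targets):
    from bench import r
    st=r.read_state();p0=np.array(st["ee_pos"]);R0=Ro.from_quat(st["eef_rot"])
    for p,R in targets:
        print("dp",(R0.inv().apply(p-p0)/.15).round(4).tolist(),"rot",((R0.inv()*Ro.from_matrix(R)).as_rotvec()/(2*np.pi)).round(4).tolist())
E
python3 - <<'E'
import pickle
from h import *
t=pickle.load(open("top.pkl","rb"))
print(ray(t,[[311.8,208],[360,212.6]],.035))
rows([tool([.5,.1,.33],90,0,1)])
E
```

```text
[[ 0.49379914  0.00941361  0.035     ]
 [ 0.47704668 -0.1420084   0.035     ]]
dp [-3.0289, -2.6223, -0.6309] rot [-0.0002, 0.0001, 0.2064]
```

```bash
R='{"dp":[-1,-0.9,-0.2],"rotation":[0,0,0],"jaw":1}'
python3 -m pendant '[{"dp":[-1,-0.9,-0.25],"rotation":[0,0,0],"jaw":1},{"dp":[-1,-0.9,-0.25],"rotation":[0,0,0],"jaw":1},{"dp":[-1,-0.9,-0.25],"rotation":[0,0,0],"jaw":1},{"dp":[-1,-0.9,-0.25],"rotation":[0,0,0],"jaw":1},{"dp":[-1,-0.9,-0.25],"rotation":[0,0,0],"jaw":1}]'
python3 -m pendant '[{"dp":[-1,-1,-0.25],"rotation":[0,0,0],"jaw":1},{"dp":[-1,-1,-0.25],"rotation":[0,0,0],"jaw":1},{"dp":[-1,-1,-0.25],"rotation":[0,0,0],"jaw":1},{"dp":[-1,-1,-0.25],"rotation":[0,0,0],"jaw":1},{"dp":[-1,-1,-0.25],"rotation":[0,0,0],"jaw":1}]'
python3 - <<'E'
from h import *
rows([tool([.47,.05,.33],84,0,1)])
E
```

```text
time: 0.72
ee_pos: [0.2774, 0.4309, 0.2603]
eef_rot: [0.137, 0.991, 0.0, 0.0]
ft_force: [0.7, 0.9, -0.6]
width: 0.0868
grip_force: 0.0
time: 1.35
ee_pos: [0.3812, 0.2464, 0.2976]
eef_rot: [0.137, 0.991, 0.0, 0.0]
ft_force: [0.1, 0.8, -0.2]
width: 0.0871
grip_force: 0.0
dp [-0.9251, -1.0997, -0.1296] rot [0.0001, 0.0, 0.2229]
```

```bash
python3 -m pendant '[{"dp":[-0.9,-1,-0.1],"rotation":[0,0,0.223],"jaw":1},{"dp":[-0.9,-1,-0.1],"rotation":[0,0,0.223],"jaw":1},{"dp":[-0.9,-1,-0.1],"rotation":[0,0,0.223],"jaw":1},{"dp":[-0.9,-1,-0.1],"rotation":[0,0,0.223],"jaw":1},{"dp":[-0.9,-1,-0.1],"rotation":[0,0,0.223],"jaw":1},{"dp":[-0.9,-1,-0.1],"rotation":[0,0,0.223],"jaw":1},{"dp":[-0.9,-1,-0.1],"rotation":[0,0,0.223],"jaw":1},{"dp":[-0.9,-1,-0.1],"rotation":[0,0,0.223],"jaw":1}]'
python3 - <<'E'
from h import *
from bench import r,camera
import pickle
c=camera("wrist");pickle.dump(c,open("w1.pkl","wb"));cv2.imwrite("pics/w1.png",c["image"][:,:,::-1])
print(c["T"].round(3).tolist(),c["mtx"].round(1).tolist(),c["distortion"])
print(np.round(r.read_state()["joint_positions"],2))
E
```

```text
time: 2.35
ee_pos: [0.4701, 0.0684, 0.3118]
eef_rot: [0.743, 0.669, -0.001, -0.0]
ft_force: [-0.8, 0.7, 0.0]
width: 0.0869
grip_force: 0.0
[[0.994, -0.102, -0.028, 0.478], [-0.105, -0.962, -0.253, 0.137], [-0.001, 0.255, -0.967, 0.474], [0.0, 0.0, 0.0, 1.0]] [[337.2, 0.0, 318.4], [0.0, 337.2, 197.3], [0.0, 0.0, 1.0]] [-0.02711727  0.          0.          0.          0.        ]
[-0.67 -0.06  0.42  1.71  0.02  1.49 -0.37]
```

View pics/w1.png

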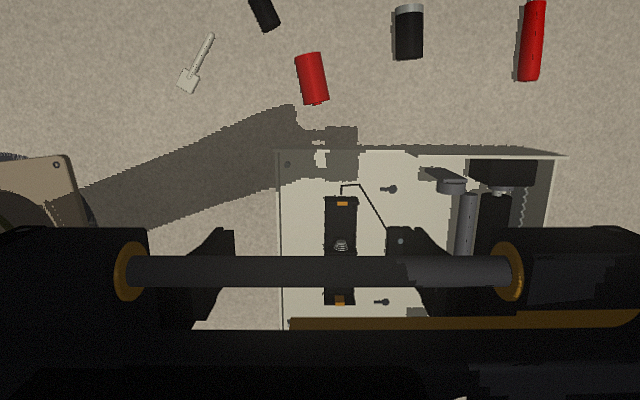

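Wrist view: the cradle row runs from the upper brass contact at (342,203) to the lower one at (340,300), with the springs near (341,246). k1 is at (408,32) with its ring at the top. I'll measure the brass and the cradle edges in both views.

Run:
```python
from h import *
import pickle
for n,box in (("w1",(315,185,370,312)),("top",(300,195,370,225))):
    c=pickle.load(open(n+".pkl","rb"));im=c["image"];x0,y0,x1,y1=box
    hsv=cv2.cvtColor(im,cv2.COLOR_RGB2HSV)
    m=np.zeros((400,640),np.uint8);m[y0:y1,x0:x1]=1
    br=m*((hsv[...,0]<30)&(hsv[...,1]>130)&(hsv[...,2]>70)).astype(np.uint8)
    k,l,st,ce=cv2.connectedComponentsWithStats(br)
    W=world(c)
    for i in range(1,k):
        if st[i,4]>4:print(n,"brass",st[i].tolist(),ce[i].round(1),ray(c,[ce[i]],.033).round(4)[0],np.median(W[l==i],0).round(4))
    bl=m*(hsv[...,2]<60).astype(np.uint8)
    k,l,st,ce=cv2.connectedComponentsWithStats(bl);i=1+np.argmax(st[1:,4])
    pts=np.argwhere(l==i)[:,::-1].astype(np.float32);rc=cv2.minAreaRect(pts)
    b=ray(c,cv2.boxPoints(rc),.025);print(n,"black",rc,b.round(4).tolist())
    # rail points from depth
    q=W[(m>0)];q=q[(abs(q[:,2]-.024)<.003)];print("rail n",len(q),q.mean(0).round(4))
# k1 near
c=pickle.load(open("w1.pkl","rb"));W=world(c);h=W[...,2];m=np.zeros((400,640),np.uint8);m[0:75,380:440]=1
m&=(h>.012).astype(np.uint8);q=W[m>0];print("k1",len(q),q.max(0).round(4),q.min(0).round(4),q.mean(0).round(4))
pts=np.argwhere(m)[:,::-1].astype(np.float32);rc=cv2.minAreaRect(pts);print(rc,ray(c,cv2.boxPoints(rc),.02).round(4).tolist())
top=pickle.load(open("top.pkl","rb"));print("table z top/wrist",np.median(world(top)[150:170,190:240,2]) if 1 else 0,np.median(world(c)[80:120,60:160,2]))
```

```text
w1 brass [337, 201, 11, 5, 53] [341.8 203. ] [0.4965 0.0102 0.033 ] [0.4964 0.0118 0.0384]
w1 brass [339, 296, 4, 2, 6] [340.5 296.3] [ 0.4821 -0.1316  0.033 ] [ 0.4823 -0.1386  0.0207]
w1 brass [335, 302, 10, 4, 38] [339.5 303.4] [ 0.4796 -0.1432  0.033 ] [ 0.4796 -0.1393  0.0383]
w1 black ((342.0, 250.0), (108.0, 54.0), 90.0) [[0.461, 0.0218, 0.025], [0.5349, 0.014, 0.025], [0.5238, -0.154, 0.025], [0.4428, -0.1454, 0.025]]
rail n 272 [ 0.4874 -0.0653  0.0245]
top brass [311, 205, 2, 5, 9] [311.6 207.2] [0.4965 0.0102 0.033 ] [0.4965 0.0088 0.0385]
top brass [359, 210, 2, 5, 10] [359.5 212. ] [ 0.4792 -0.1407  0.033 ] [ 0.4787 -0.1407  0.0355]
top black ((335.4356384277344, 210.64356994628906), (48.55781555175781, 14.129528045654297), 5.710593223571777) [[0.4718, 0.0138, 0.025], [0.5166, 0.0088, 0.025], [0.4989, -0.1444, 0.025], [0.4542, -0.1388, 0.025]]
rail n 51 [ 0.4866 -0.0634  0.0236]
k1 1565 [0.6171 0.2471 0.4742] [0.4784 0.137  0.0123] [0.5951 0.2156 0.0363]
((408.34759521484375, 40.560096740722656), (72.6825180053711, 52.3925666809082), 76.60750579833984) [[0.5585, 0.2454, 0.02], [0.6214, 0.2528, 0.02], [0.6401, 0.1687, 0.02], [0.5744, 0.1605, 0.02]]
table z top/wrist 0.0022324594291275313 0.0002967243598571423
```

Run:
```python
from h import *
import pickle
for n,box in (("w1",(380,0,440,75)),("top",(236,168,260,188)),("top",(204,186,228,214))):
    c=pickle.load(open(n+".pkl","rb"));W=world(c);x0,y0,x1,y1=box;q=W[y0:y1,x0:x1].reshape(-1,3);I=c["image"][y0:y1,x0:x1].reshape(-1,3)
    k=(q[:,2]>.014+.002*(n=="top"))&(q[:,2]<.05);q=q[k]
    m,_,vt=None,None,None
    mu=q.mean(0);u,s,vt=np.linalg.svd((q-mu)[:,:2]);d=vt[0];a=(q-mu)[:,:2]@d;b=(q-mu)[:,:2]@vt[1]
    ctr=mu[:2]+d*(a.max()+a.min())/2+vt[1]*(b.max()+b.min())/2
    print(n,len(q),"c",ctr.round(4),"mean",mu.round(4),"head",np.degrees(np.arctan2(d[1],d[0])).round(1),np.ptp(a).round(4),np.ptp(b).round(4),q[:,2].max().round(4))
rows([tool([.597,.216,.017+.13],96,0,1)])
```

```text
w1 1538 c [0.5993 0.217 ] mean [0.5967 0.2168 0.0301] head -93.3 0.06 0.0343 0.0367
top 200 c [0.598  0.2158] mean [0.5962 0.2159 0.0306] head -93.5 0.0592 0.0345 0.0402
top 203 c [0.5297 0.319 ] mean [0.5274 0.3166 0.0303] head 152.9 0.0611 0.0351 0.0414
dp [1.0706, 0.7366, 1.1839] rot [-0.0002, 0.0001, -0.0338]
```

```bash
python3 -m pendant '[{"dp":[0.9,0.7,0.8],"rotation":[0,0,0],"jaw":1},{"dp":[0.9,0.7,0.8],"rotation":[0,0,0],"jaw":1},{"dp":[0.9,0.7,0.8],"rotation":[0,0,0],"jaw":1},{"dp":[0.9,0.7,0.8],"rotation":[0,0,0],"jaw":1},{"dp":[0.9,0.7,0.8],"rotation":[0,0,0],"jaw":1},{"dp":[0.9,0.7,0.8],"rotation":[0,0,0],"jaw":1}]'
python3 - <<'E'
from h import *
rows([tool([.5985,.2165,.017+z],86.7,0,1) for z in (.08,.001)])
E
```

```text
time: 3.15
ee_pos: [0.5883, 0.1891, 0.1929]
eef_rot: [0.742, 0.67, 0.0, -0.0]
ft_force: [0.3, -0.9, 1.5]
width: 0.0872
grip_force: 0.0
dp [0.1884, 0.0488, 0.7257] rot [0.0, -0.0, -0.0072]
dp [0.1883, 0.0488, 1.2524] rot [0.0, -0.0, -0.0072]
```

```bash
python3 -m pendant '[{"dp":[0.188,0.049,0.5],"rotation":[0,0,-0.0072],"jaw":1},{"dp":[0.188,0.049,0.6],"rotation":[0,0,-0.0072],"jaw":1},{"dp":[0.188,0.049,0.8],"rotation":[0,0,-0.0072],"jaw":1},{"dp":[0.188,0.049,1],"rotation":[0,0,-0.0072],"jaw":1},{"dp":[0.188,0.049,1],"rotation":[0,0,-0.0072],"jaw":1},{"dp":[0.188,0.049,1],"rotation":[0,0,-0.0072],"jaw":1}]'
python3 - <<'E'
from h import *
from bench import camera
import pickle
c=camera("wrist");pickle.dump(c,open("w2.pkl","wb"));cv2.imwrite("pics/w2.png",c["image"][:,:,::-1])
rows([tool([.5985,.2165,.017+z],86.7,0,1) for z in (.03,.001)])
E
```

```text
time: 3.9
ee_pos: [0.5997, 0.2162, 0.0447]
eef_rot: [0.728, 0.686, 0.001, 0.0]
ft_force: [0.1, 0.3, 0.1]
width: 0.0869
grip_force: 0.0
dp [0.0009, -0.0098, 0.0719] rot [0.0004, -0.0003, -0.0002]
dp [0.0005, -0.0103, 0.2652] rot [0.0004, -0.0003, -0.0002]
```

View pics/w2.png

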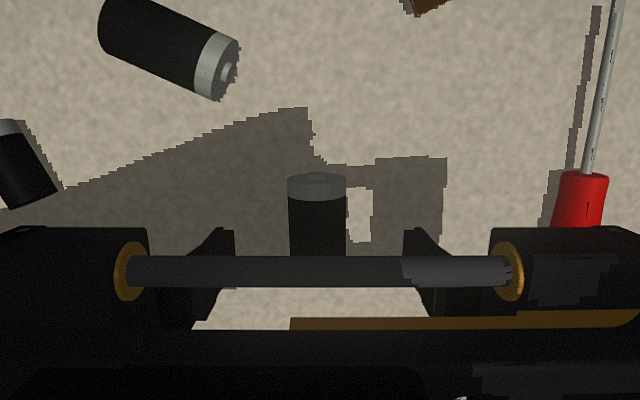

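Wrist view: k1, ring and nub at (317,185), is centred between the fingers at 222 and 415. k2's nub end is at (225,70), pointing away from the bench edge. I'll descend and grip.

```bash
python3 -m pendant '[{"dp":[0,-0.01,0.15],"rotation":[0,0,0],"jaw":1},{"dp":[0,-0.01,0.265],"rotation":[0,0,0],"jaw":1},{"dp":[0,-0.01,0.265],"rotation":[0,0,0],"jaw":0.55},{"dp":[0,-0.01,0.265],"rotation":[0,0,0],"jaw":0.3},{"dp":[0,-0.01,0.265],"rotation":[0,0,0],"jaw":0.3},{"dp":[0,-0.01,0.265],"rotation":[0,0,0],"jaw":0.3},{"dp":[0,-0.01,0.265],"rotation":[0,0,0],"jaw":0.3}]' 35
python3 - <<'E'
from h import *
s=86.7
rows([tool([.5985,.2165,.14],s,0,1)])
E
```

```text
time: 4.82
ee_pos: [0.5975, 0.2161, 0.0031]
eef_rot: [0.728, 0.686, 0.0, 0.0]
ft_force: [-0.6, 0.1, 1.2]
width: 0.0449
grip_force: 0.0
dp [0.003, 0.0067, -0.8263] rot [0.0001, -0.0, -0.0002]
```

```bash
python3 -m pendant '[{"dp":[0,0,0],"rotation":[0,0,0],"jaw":0.3},{"dp":[0,0,0],"rotation":[0,0,0],"jaw":0.3},{"dp":[0,0,0],"rotation":[0,0,0],"jaw":0.3}]' 35
python3 -m pendant '[{"dp":[0,0,-0.2],"rotation":[0,0,0],"jaw":0.3},{"dp":[0,0,-0.5],"rotation":[0,0,0],"jaw":0.3},{"dp":[0,0,-0.8],"rotation":[0,0,0],"jaw":0.3},{"dp":[0,0,-0.8],"rotation":[0,0,0],"jaw":0.3},{"dp":[0,0,-0.8],"rotation":[0,0,0],"jaw":0.3}]'
python3 - <<'E'
from h import *
from bench import camera
import pickle
c=camera("wrist");pickle.dump(c,open("w3.pkl","wb"))
W=world(c);q=W[160:255,270:370].reshape(-1,3)
from bench import r
p=np.array(r.read_state()["ee_pos"]);k=(abs(q[:,2]-p[2]-.013)<.02)&(abs(q[:,0]-p[0])<.025);q=q[k]
print(p,"cell seen",len(q),q.max(0),q.min(0))
I=c["image"][160:255,270:370];cv2.imwrite("pics/w3.png",cv2.resize(I,None,fx=4,fy=4)[:,:,::-1])
d=np.array([.1106,.9939,0]);B=np.array([.4880,-.0638,.010])+.043*d
rows([tool(B+[0,0,.13]+.010*d,83.65,20,1)])
E
```

```text
time: 5.2
ee_pos: [0.5974, 0.2161, 0.0028]
eef_rot: [0.728, 0.686, 0.0, 0.0]
ft_force: [0.2, -0.4, 0.5]
width: 0.0333
grip_force: 35.0
time: 5.82
ee_pos: [0.5967, 0.216, 0.1218]
eef_rot: [0.728, 0.686, -0.001, -0.0]
ft_force: [-0.6, -0.2, -1.5]
width: 0.0333
grip_force: 35.0
[0.5963789  0.2158264  0.12115381] cell seen 5480 [0.62133823 0.2502598  0.15414818] [0.57364826 0.21844562 0.1201719 ]
dp [-1.521, -0.592, -0.0412] rot [-0.0018, 0.0557, 0.0081]
```

Run:
```python
from h import *
import pickle
c=pickle.load(open("w3.pkl","rb"));W=world(c);I=c["image"].astype(int)
p=np.array([.5964,.2158,.1212]);h=np.radians(86.7);d=np.array([np.cos(h),np.sin(h)]);n=np.array([-d[1],d[0]])
sub=(slice(150,256),slice(270,370));q=W[sub].reshape(-1,3)-p;g=I[sub].mean(2).ravel()
a=q[:,:2]@d;b=q[:,:2]@n;z=q[:,2]
k=(abs(b)<.018)&(z>-.005)&(z<.036)
for lo,hi in((-.004,.006),(.006,.011),(.011,.016),(.016,.022),(.022,.027),(.027,.035)):
    m=k&(z>lo)&(z<hi);print(lo,hi,m.sum(),np.percentile(a[m],[1,50,90,98,100]).round(4) if m.sum() else "")
m=k&(z>.024);print("top z",np.percentile(z[m],[50,90]).round(4))
mm=m&(abs(b)<.006)
for x in np.arange(.012,.034,.002):
    t=mm&(a>x)&(a<x+.002);print(round(x,3),t.sum(),g[t].mean().round(0) if t.sum() else "",end="; ")
```

```text
-0.004 0.006 78 [0.0096 0.0311 0.0312 0.0314 0.0314]
0.006 0.011 125 [0.0094 0.0311 0.0316 0.0341 0.0342]
0.011 0.016 201 [0.0095 0.0312 0.0341 0.0343 0.0343]
0.016 0.022 675 [0.005  0.031  0.0336 0.0341 0.0343]
0.022 0.027 987 [0.0063 0.0214 0.0311 0.0314 0.0316]
0.027 0.035 2983 [0.0086 0.0207 0.0299 0.0312 0.0317]
top z [0.0301 0.032 ]
0.012 118 19.0; 0.014 126 20.0; 0.016 128 20.0; 0.018 125 21.0; 0.02 131 22.0; 0.022 134 77.0; 0.024 135 83.0; 0.026 133 84.0; 0.028 142 84.0; 0.03 216 79.0; 0.032 0 ;
```

The end face reads 31 mm ahead of the TCP, not 28, so the cell sits about 2.7 mm forward in the grip. Its centre is about 14 mm behind the tip. I'll carry it over the left bay, tipped 20°.

```bash
cat >> h.py <<'E'
AX=np.array([.1106,.9939,0]);MID=np.array([.4880,-.0638,.010])
def bay(side,x,z,th,e,d,s):  # side +1 left, -1 right; cell centre at bay x,z (mm)
    C=MID+side*(.043+x/1000)*AX+[0,0,z/1000]
    p,R=tool(C,83.65 if side>0 else 83.65-180,th,s,d)
    return p-e*s*R[:,0],R
E
python3 -m pendant '[{"dp":[-0.8,-0.4,-0.1],"rotation":[0,0.0557,0.008],"jaw":0.3},{"dp":[-0.8,-0.4,-0.1],"rotation":[0,0.0557,0.008],"jaw":0.3},{"dp":[-0.8,-0.4,-0.1],"rotation":[0,0.0557,0.008],"jaw":0.3},{"dp":[-0.8,-0.4,-0.1],"rotation":[0,0.0557,0.008],"jaw":0.3},{"dp":[-0.8,-0.4,-0.1],"rotation":[0,0.0557,0.008],"jaw":0.3}]'
python3 - <<'E'
from h import *
rows([bay(1,8,75,20,.0027,.0142,1)])
E
```

```text
time: 6.5
ee_pos: [0.5303, 0.102, 0.1372]
eef_rot: [0.732, 0.658, 0.126, -0.12]
ft_force: [-0.2, 0.0, -1.4]
width: 0.0331
grip_force: 35.0
dp [-0.8787, -0.1588, 0.153] rot [-0.0018, -0.0, 0.0004]
```

```bash
python3 -m pendant '[{"dp":[-0.879,-0.159,0.1],"rotation":[-0.0018,0,0],"jaw":0.3},{"dp":[-0.879,-0.159,0.1],"rotation":[-0.0018,0,0],"jaw":0.3},{"dp":[-0.879,-0.159,0.153],"rotation":[-0.0018,0,0],"jaw":0.3},{"dp":[-0.879,-0.159,0.153],"rotation":[-0.0018,0,0],"jaw":0.3},{"dp":[-0.879,-0.159,0.153],"rotation":[-0.0018,0,0],"jaw":0.3},{"dp":[-0.879,-0.159,0.153],"rotation":[-0.0018,0,0],"jaw":0.3}]'
python3 - <<'E'
from h import *
from bench import camera,r
import pickle
c=camera("wrist");pickle.dump(c,open("w4.pkl","wb"));I=c["image"]
cv2.imwrite("pics/w4.png",cv2.resize(I[60:320,180:500],(800,600)[:2] if 0 else (738,600),interpolation=cv2.INTER_CUBIC)[:,:,::-1])
rows([bay(1,8,z,20,.0027,.0142,1) for z in (75,40)])
print(np.round(r.read_state()["ft_force"],2),np.round(r.read_state()["joint_positions"],2))
E
```

```text
time: 7.25
ee_pos: [0.4944, -0.0115, 0.0719]
eef_rot: [0.733, 0.657, 0.131, -0.115]
ft_force: [0.5, -0.4, -2.0]
width: 0.0333
grip_force: 35.0
dp [0.0033, -0.0029, 0.0088] rot [0.0004, -0.0002, 0.0003]
dp [-0.0768, -0.0036, 0.228] rot [0.0004, -0.0002, 0.0003]
[-0.21  0.05 -1.25] [-0.23  0.24  0.45  2.   -0.54  1.03  0.41]
```

View pics/w4.png

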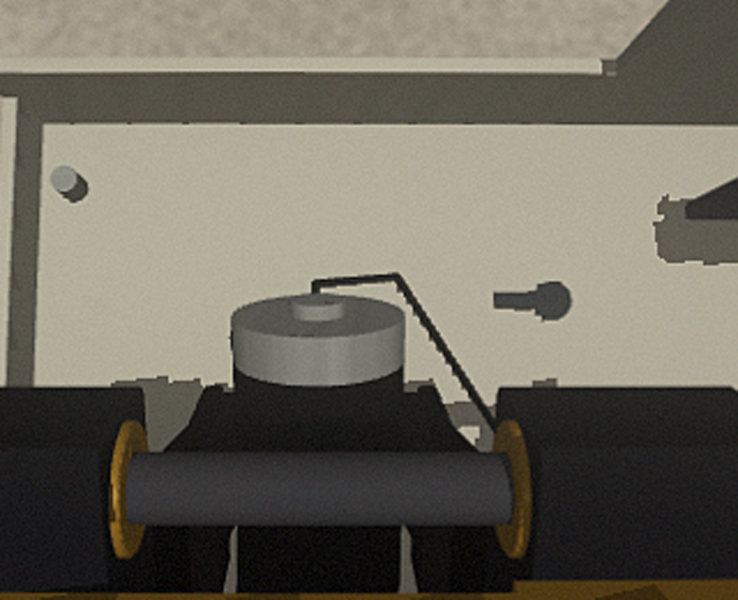

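The picture shows the cell held with its nub at (318,310) and the wire to the bay contact right behind it. The contact itself is hidden below the cell. I'll descend to z=40 mm, in front of the spring.

```bash
python3 -m pendant '[{"dp":[-0.03,-0.0035,0.1],"rotation":[0,0,0],"jaw":0.3},{"dp":[-0.06,-0.0035,0.18],"rotation":[0,0,0],"jaw":0.3},{"dp":[-0.077,-0.0035,0.228],"rotation":[0,0,0],"jaw":0.3},{"dp":[-0.077,-0.0035,0.228],"rotation":[0,0,0],"jaw":0.3}]'
python3 - <<'E'
from h import *
rows([bay(1,x,z,20,.0027,.0142,1) for x,z in ((4,38),(1,37),(-1.8,37))])
E
```

```text
time: 7.8
ee_pos: [0.4927, -0.012, 0.0343]
eef_rot: [0.734, 0.656, 0.13, -0.116]
ft_force: [-0.2, 0.7, -2.7]
width: 0.0331
grip_force: 35.0
dp [-0.0179, 0.0073, -0.0028] rot [0.0001, -0.0001, -0.0002]
dp [-0.039, 0.0073, -0.0034] rot [0.0001, -0.0001, -0.0002]
dp [-0.0566, 0.0073, -0.0098] rot [0.0001, -0.0001, -0.0002]
```

```bash
python3 -m pendant '[{"dp":[-0.018,0.007,-0.003],"rotation":[0,0,0],"jaw":0.3},{"dp":[-0.039,0.007,-0.0034],"rotation":[0,0,0],"jaw":0.3},{"dp":[-0.0566,0.007,-0.01],"rotation":[0,0,0],"jaw":0.3},{"dp":[-0.0566,0.007,-0.01],"rotation":[0,0,0],"jaw":0.3},{"dp":[-0.0566,0.007,-0.01],"rotation":[0,0,0],"jaw":0.3}]'
python3 - <<'E'
from h import *
from bench import r
print(np.round(r.read_state()["ft_force"],2))
rows([bay(1,x,z,t,.0027,.0142,1) for x,z,t in ((-1.8,37,20),(-1.8,33.5,20))])
E
```

```text
time: 8.43
ee_pos: [0.4937, -0.0199, 0.0341]
eef_rot: [0.734, 0.657, 0.131, -0.115]
ft_force: [0.4, 5.3, 2.3]
width: 0.0332
grip_force: 35.0
[0.37 5.31 2.33]
dp [-0.0081, -0.0057, 0.0068] rot [0.0004, -0.0003, 0.0]
dp [-0.0162, -0.0058, 0.0287] rot [0.0004, -0.0003, 0.0]
```

```bash
python3 -m pendant '[{"dp":[-0.009,-0.0057,0.003],"rotation":[0,0,0],"jaw":0.3},{"dp":[-0.013,-0.0057,0.015],"rotation":[0,0,0],"jaw":0.3},{"dp":[-0.017,-0.0057,0.0287],"rotation":[0,0,0],"jaw":0.3},{"dp":[-0.017,-0.0057,0.0287],"rotation":[0,0,0],"jaw":0.3},{"dp":[-0.017,-0.0057,0.0287],"rotation":[0,0,0],"jaw":0.3}]'
python3 - <<'E'
from h import *
from bench import r
print(np.round(r.read_state()["ft_force"],2))
rows([bay(1,x,z,t,.0027,.0142,1) for x,z,t in ((-1.9,33.5,20),(-1.9,29.5,14),(-1.9,25.5,7),(-1.9,21.8,0))])
E
```

```text
time: 9.05
ee_pos: [0.4932, -0.0204, 0.0294]
eef_rot: [0.734, 0.657, 0.131, -0.115]
ft_force: [2.4, 6.0, 2.8]
width: 0.033
grip_force: 35.0
[2.38 6.02 2.81]
dp [-0.0024, -0.0027, 0.0005] rot [0.0005, -0.0003, 0.0001]
dp [-0.0214, -0.0027, 0.0231] rot [0.0005, -0.017, 0.0001]
dp [-0.0416, -0.0028, 0.044] rot [0.0005, -0.0365, 0.0001]
dp [-0.0605, -0.0029, 0.0618] rot [0.0005, -0.0559, 0.0]
```

```bash
python3 -m pendant '[{"dp":[-0.012,-0.0027,0.012],"rotation":[0,-0.0085,0],"jaw":0.3},{"dp":[-0.0214,-0.0027,0.0231],"rotation":[0,-0.017,0],"jaw":0.3},{"dp":[-0.0315,-0.0027,0.033],"rotation":[0,-0.0268,0],"jaw":0.3},{"dp":[-0.0416,-0.0027,0.044],"rotation":[0,-0.0365,0],"jaw":0.3},{"dp":[-0.0416,-0.0027,0.044],"rotation":[0,-0.0365,0],"jaw":0.3}]'
python3 - <<'E'
from h import *
from bench import r
print(np.round(r.read_state()["ft_force"],2))
rows([bay(1,x,z,t,.0027,.0142,1) for x,z,t in ((-1.9,25.5,7),(-1.9,21.8,0))])
E
```

```text
time: 9.68
ee_pos: [0.4928, -0.0231, 0.0211]
eef_rot: [0.743, 0.666, 0.046, -0.039]
ft_force: [1.6, 6.9, 2.8]
width: 0.033
grip_force: 35.0
[1.63 6.9  2.76]
dp [-0.0054, -0.0019, -0.0005] rot [0.0006, 0.0002, 0.0003]
dp [-0.0198, -0.002, 0.0211] rot [0.0006, -0.0193, 0.0003]
```

```bash
python3 -m pendant '[{"dp":[-0.01,-0.002,0.01],"rotation":[0,-0.01,0],"jaw":0.3},{"dp":[-0.0198,-0.002,0.021],"rotation":[0,-0.0193,0],"jaw":0.3},{"dp":[-0.0198,-0.002,0.021],"rotation":[0,-0.0193,0],"jaw":0.3}]'
python3 - <<'E'
from h import *
from bench import r,camera
import pickle
print(np.round(r.read_state()["ft_force"],2))
c=camera("wrist");pickle.dump(c,open("w5.pkl","wb"));I=c["image"]
cv2.imwrite("pics/w5.png",cv2.resize(I[120:300,200:440],(800,600),interpolation=cv2.INTER_CUBIC)[:,:,::-1])
rows([bay(1,x,z,t,.0027,.0142,1) for x,z,t in ((-1.9,21.8,0),(-1.0,21,0))])
E
```

```text
time: 10.05
ee_pos: [0.4921, -0.0252, 0.0173]
eef_rot: [0.745, 0.667, 0.001, 0.001]
ft_force: [1.9, 6.8, 1.8]
width: 0.0335
grip_force: 35.0
[1.94 6.81 1.77]
dp [0.0004, 0.0013, -0.0017] rot [0.0006, -0.0002, 0.0001]
dp [0.0064, 0.0013, 0.0036] rot [0.0006, -0.0002, 0.0001]
```

View pics/w5.png

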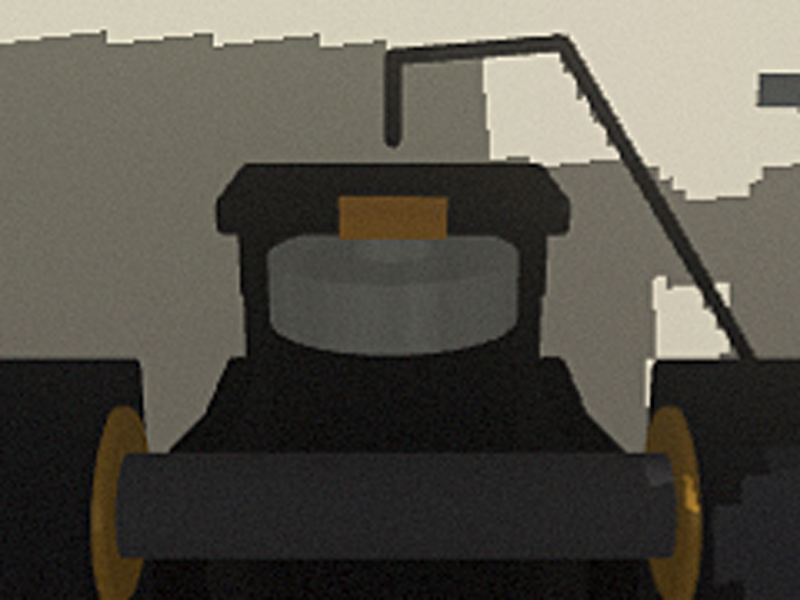

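The picture shows the cell down inside the left bay, level and centred between the rails, with the nub at (393,245) just behind the brass at (393,217). I'll ease it home and release.

```bash
python3 -m pendant '[{"dp":[0.0064,0.0013,0.0036],"rotation":[0,0,0],"jaw":0.3},{"dp":[0.0064,0.0013,0.0036],"rotation":[0,0,0],"jaw":0.3},{"dp":[0.0064,0.0013,0.0036],"rotation":[0,0,0],"jaw":0.6},{"dp":[0.0064,0.0013,0.0036],"rotation":[0,0,0],"jaw":0.6},{"dp":[0.0064,0.0013,0.0036],"rotation":[0,0,0],"jaw":0.6},{"dp":[0.0064,0.0013,0.0036],"rotation":[0,0,0],"jaw":0.6},{"dp":[0.0064,0.0013,0.0036],"rotation":[0,0,0],"jaw":0.6}]'
python3 -m pendant '[{"dp":[0,0,-0.2],"rotation":[0,0,0],"jaw":0.6},{"dp":[0,0,-0.5],"rotation":[0,0,0],"jaw":0.6},{"dp":[0,0,-0.9],"rotation":[0,0,0],"jaw":1},{"dp":[0,0,-0.9],"rotation":[0,0,0],"jaw":1},{"dp":[0,0,-0.9],"rotation":[0,0,0],"jaw":1}]'
python3 - <<'E'
from h import *
from bench import r,camera
import pickle
c=camera("wrist");pickle.dump(c,open("w6.pkl","wb"));W=world(c)
q=W.reshape(-1,3)-MID;a=q@AX*1000;b=(q@np.array([.9939,-.1106,0]))*1000;z=q[:,2]*1000
k=(abs(b)<4)&(z>20)&(z<60)&(a>20)&(a<80)
for x in range(20,80,4):
    m=k&(a>=x)&(a<x+4);print(x,m.sum(),np.median(z[m]).round(1) if m.sum() else "",end="; ")
print()
rows([tool([.5295,.3185,.15],-27.1,0,-1)])
E
```

```text
time: 10.98
ee_pos: [0.4913, -0.0266, 0.0163]
eef_rot: [0.746, 0.666, 0.0, 0.001]
ft_force: [0.1, 0.8, 0.1]
width: 0.052
grip_force: 0.0
time: 11.6
ee_pos: [0.4908, -0.0262, 0.1511]
eef_rot: [0.746, 0.666, 0.0, 0.001]
ft_force: [-0.8, 0.6, -1.3]
width: 0.0743
grip_force: 0.0
20 49 38.3; 24 43 38.2; 28 48 38.5; 32 49 38.2; 36 47 38.4; 40 49 38.0; 44 45 38.1; 48 49 38.4; 52 49 38.1; 56 50 38.2; 60 50 38.1; 64 50 38.0; 68 70 37.0; 72 49 28.4; 76 41 28.6; 
dp [2.3135, 0.002, 0.0874] rot [-0.0, 0.0002, -0.1925]
```

The first cell is home: its top reads level at 38 mm all along (4 + 34). Next is k2.

```bash
python3 -m pendant '[{"dp":[1,0,0],"rotation":[0,0,0],"jaw":1},{"dp":[1,0,0],"rotation":[0,0,0],"jaw":1},{"dp":[1,0,0],"rotation":[0,0,0],"jaw":1},{"dp":[1,0,0],"rotation":[0,0,0],"jaw":1}]'
python3 -m pendant '[{"dp":[1,0,0],"rotation":[0,0,-0.19],"jaw":1},{"dp":[1,0,0],"rotation":[0,0,-0.19],"jaw":1},{"dp":[1,0,0],"rotation":[0,0,-0.19],"jaw":1},{"dp":[1,0,0],"rotation":[0,0,-0.19],"jaw":1},{"dp":[1,0,0],"rotation":[0,0,-0.19],"jaw":1},{"dp":[1,0,0],"rotation":[0,0,-0.19],"jaw":1},{"dp":[1,0,0],"rotation":[0,0,-0.19],"jaw":1}]'
python3 - <<'E'
from h import *
from bench import r,camera
import pickle
c=pickle.load(open("w2.pkl","rb"));W=world(c);q=W[0:105,90:245].reshape(-1,3);q=q[(q[:,2]>.014)&(q[:,2]<.05)]
rc=cv2.minAreaRect((q[:,:2]*1000).astype(np.float32));print("w2",rc)
t=camera("top");W=world(t);q=W[186:214,204:228].reshape(-1,3);q=q[(q[:,2]>.016)&(q[:,2]<.05)];print("top",cv2.minAreaRect((q[:,:2]*1000).astype(np.float32)))
c=camera("wrist");pickle.dump(c,open("w7.pkl","wb"));cv2.imwrite("pics/w7.png",c["image"][:,:,::-1])
rows([tool([.5295,.3185,z],-27.1,0,-1) for z in (.08,.017)])
E
```

```text
time: 12.15
ee_pos: [0.5069, 0.1246, 0.1495]
eef_rot: [0.744, 0.668, -0.001, 0.001]
ft_force: [-0.5, -0.5, 0.2]
width: 0.087
grip_force: 0.0
time: 13.02
ee_pos: [0.5247, 0.2696, 0.1499]
eef_rot: [0.241, 0.97, -0.001, 0.0]
ft_force: [0.7, 0.4, 0.7]
width: 0.087
grip_force: 0.0
w2 ((531.2206420898438, 320.96435546875), (34.012882232666016, 63.05731201171875), 62.21026611328125)
top ((0.0, 0.0), (0.0, 0.0), 0.0)
dp [0.1254, 0.3021, 0.5533] rot [-0.0003, 0.0002, -0.0027]
dp [0.1261, 0.3029, 0.9733] rot [-0.0003, 0.0002, -0.0027]
```

View pics/w7.png

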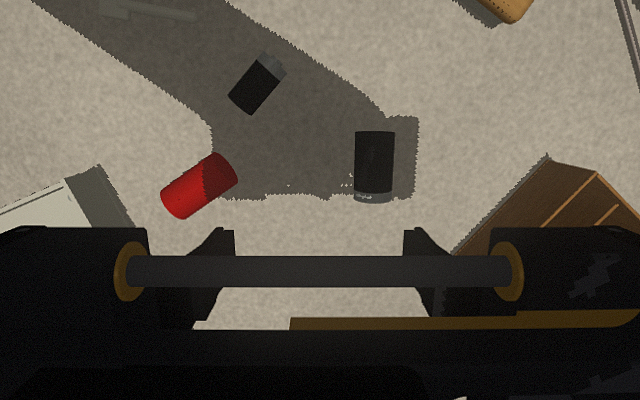

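Wrist view: k2 at (374,165), ring and nub end towards the gripper (374,197). The C cell at (257,82) and the red one at (200,185) are clear of the fingers, and the carton at (560,210) is lower than the gripper body will go.

Run:
```python
from h import *
import pickle
c=pickle.load(open("w7.pkl","rb"));W=world(c);q=W[120:208,345:402].reshape(-1,3);q=q[(q[:,2]>.014)&(q[:,2]<.05)]
print(cv2.minAreaRect((q[:,:2]*1000).astype(np.float32)))
rows([tool([.5305,.3203,z],-27.8,0,-1) for z in (.08,.0175)])
```

```text
((530.1053466796875, 321.1474914550781), (33.834205627441406, 59.549034118652344), 61.82021713256836)
dp [0.1252, 0.3158, 0.5533] rot [-0.0003, 0.0003, -0.0008]
dp [0.1259, 0.3166, 0.9699] rot [-0.0003, 0.0003, -0.0008]
```

```bash
python3 -m pendant '[{"dp":[0.122,0.319,0.3],"rotation":[0,0,-0.0008],"jaw":1},{"dp":[0.122,0.319,0.5],"rotation":[0,0,-0.0008],"jaw":1},{"dp":[0.122,0.319,0.6],"rotation":[0,0,-0.0008],"jaw":1},{"dp":[0.122,0.319,0.8],"rotation":[0,0,-0.0008],"jaw":1},{"dp":[0.122,0.319,0.97],"rotation":[0,0,-0.0008],"jaw":1},{"dp":[0.122,0.319,0.97],"rotation":[0,0,-0.0008],"jaw":1},{"dp":[0.122,0.319,0.97],"rotation":[0,0,-0.0008],"jaw":0.55},{"dp":[0.122,0.319,0.97],"rotation":[0,0,-0.0008],"jaw":0.3}]'
python3 -m pendant '[{"dp":[0,0,0],"rotation":[0,0,0],"jaw":0.3},{"dp":[0,0,0],"rotation":[0,0,0],"jaw":0.3},{"dp":[0,0,0],"rotation":[0,0,0],"jaw":0.3},{"dp":[0,0,0],"rotation":[0,0,0],"jaw":0.3},{"dp":[0,0,0],"rotation":[0,0,0],"jaw":0.3},{"dp":[0,0,0],"rotation":[0,0,0],"jaw":0.3}]' 35
```

```text
time: 14.12
ee_pos: [0.5322, 0.3227, 0.0072]
eef_rot: [0.24, 0.971, 0.001, 0.002]
ft_force: [0.7, 0.4, 0.4]
width: 0.0744
grip_force: 0.0
time: 14.88
ee_pos: [0.5312, 0.3225, 0.0056]
eef_rot: [0.24, 0.971, -0.0, 0.001]
ft_force: [-0.1, 0.8, 0.6]
width: 0.033
grip_force: 35.0
```

```bash
python3 -m pendant '[{"dp":[0,0,-0.2],"rotation":[0,0,0],"jaw":0.3},{"dp":[0,0,-0.5],"rotation":[0,0,0],"jaw":0.3},{"dp":[0,0,-0.9],"rotation":[0,0,0],"jaw":0.3},{"dp":[0,0,-0.9],"rotation":[0,0,0],"jaw":0.3},{"dp":[0,0,-0.9],"rotation":[0,0,0],"jaw":0.3}]'
python3 - <<'E'
from h import *
from bench import r,camera
c=camera("wrist");s=r.read_state();p=np.array(s["ee_pos"]);R=Ro.from_quat(s["eef_rot"]).as_matrix();W=world(c)
q=(W[150:256,270:370].reshape(-1,3)-p)@R;a,b,z=q.T
k=(abs(b)<.018)&(z<.01)&(z>-.036)
for lo in np.arange(-.034,.006,.005):
    m=k&(z>lo)&(z<lo+.005)
    if m.sum():print(lo.round(3),m.sum(),np.percentile(a[m],[5,50,95,99]).round(4))
print("top z",np.percentile(z[k],[1,10,50]).round(4))
for side in(-1,): rows([bay(-1,8,75,20,0,.0114,-1)])
E
```

```text
time: 15.5
ee_pos: [0.5306, 0.3225, 0.14]
eef_rot: [0.24, 0.971, -0.0, 0.001]
ft_force: [-0.7, 0.3, -1.7]
width: 0.0333
grip_force: 35.0
-0.034 893 [0.0082 0.0186 0.0288 0.0297]
-0.029 2247 [0.0071 0.0186 0.0296 0.0299]
-0.024 926 [0.0052 0.02   0.0299 0.03  ]
-0.019 422 [0.0042 0.0282 0.0299 0.0301]
-0.014 213 [0.0293 0.0297 0.0299 0.03  ]
-0.009 158 [0.0294 0.0297 0.03   0.0301]
-0.004 130 [0.0295 0.0298 0.03   0.0301]
0.001 39 [0.0295 0.0297 0.0299 0.03  ]
top z [-0.0303 -0.0294 -0.0261]
dp [-1.081, -2.7487, 0.4389] rot [0.0331, -0.0484, 0.1886]
```

The flat face is square at 29.8 mm, so the cell is held level and sits 1.2 mm towards the nub. I'll carry it to the right bay.

```bash
python3 -m pendant '[{"dp":[-0.39,-1,0],"rotation":[0,0,0],"jaw":0.3},{"dp":[-0.39,-1,0],"rotation":[0,0,0],"jaw":0.3},{"dp":[-0.39,-1,0],"rotation":[0,0,0],"jaw":0.3},{"dp":[-0.39,-1,0],"rotation":[0,0,0],"jaw":0.3}]'
python3 -m pendant '[{"dp":[-0.39,-1,0],"rotation":[0,0,0.19],"jaw":0.3},{"dp":[-0.39,-1,0],"rotation":[0,0,0.19],"jaw":0.3},{"dp":[-0.39,-1,0],"rotation":[0,0,0.19],"jaw":0.3},{"dp":[-0.39,-1,0],"rotation":[0,0,0.19],"jaw":0.3},{"dp":[-0.39,-1,0],"rotation":[0,0,0.19],"jaw":0.3},{"dp":[-0.39,-1,0],"rotation":[0,0,0.19],"jaw":0.3},{"dp":[-0.39,-1,0],"rotation":[0,0,0.19],"jaw":0.3}]'
python3 - <<'E'
from h import *
rows([bay(-1,8,75,20,.0012,.0118,-1)])
E
```

```text
time: 16.05
ee_pos: [0.5123, 0.1589, 0.1394]
eef_rot: [0.242, 0.97, -0.001, 0.0]
ft_force: [-0.8, 0.6, -0.6]
width: 0.0334
grip_force: 35.0
time: 16.92
ee_pos: [0.4946, 0.0037, 0.1397]
eef_rot: [0.745, 0.667, -0.001, 0.001]
ft_force: [1.2, 0.5, -0.7]
width: 0.0332
grip_force: 35.0
dp [-0.8108, 0.0051, 0.4426] rot [0.0, -0.0553, 0.0002]
```

```bash
python3 -m pendant '[{"dp":[-0.811,0.005,0],"rotation":[0,-0.0553,0],"jaw":0.3},{"dp":[-0.811,0.005,0],"rotation":[0,-0.0553,0],"jaw":0.3},{"dp":[-0.811,0.005,0.1],"rotation":[0,-0.0553,0],"jaw":0.3},{"dp":[-0.811,0.005,0.3],"rotation":[0,-0.0553,0],"jaw":0.3},{"dp":[-0.811,0.005,0.443],"rotation":[0,-0.0553,0],"jaw":0.3},{"dp":[-0.811,0.005,0.443],"rotation":[0,-0.0553,0],"jaw":0.3},{"dp":[-0.811,0.005,0.443],"rotation":[0,-0.0553,0],"jaw":0.3}]'
python3 - <<'E'
from h import *
from bench import r
print(np.round(r.read_state()["joint_positions"],2))
rows([bay(-1,8,z,20,.0012,.0118,-1) for z in (75,60,39)])
E
```

```text
time: 17.8
ee_pos: [0.4832, -0.1178, 0.0748]
eef_rot: [0.733, 0.658, -0.128, 0.116]
ft_force: [-0.8, -0.2, -1.1]
width: 0.0333
grip_force: 35.0
[-0.52  0.23  0.47  2.01  0.28  1.   -0.33]
dp [0.005, -0.0082, 0.0071] rot [0.0006, -0.0002, 0.0006]
dp [0.0391, -0.0084, 0.1011] rot [0.0006, -0.0002, 0.0006]
dp [0.0868, -0.0087, 0.2327] rot [0.0006, -0.0002, 0.0006]
```

```bash
python3 -m pendant '[{"dp":[0.039,-0.0085,0.1],"rotation":[0,0,0],"jaw":0.3},{"dp":[0.065,-0.0085,0.17],"rotation":[0,0,0],"jaw":0.3},{"dp":[0.087,-0.0085,0.233],"rotation":[0,0,0],"jaw":0.3},{"dp":[0.087,-0.0085,0.233],"rotation":[0,0,0],"jaw":0.3},{"dp":[0.087,-0.0085,0.233],"rotation":[0,0,0],"jaw":0.3}]'
python3 - <<'E'
from h import *
rows([bay(-1,x,z,20,.0012,.0118,-1) for x,z in ((8,39),(4,38),(1,37),(-1.8,37))])
E
```

```text
time: 18.42
ee_pos: [0.4817, -0.1181, 0.0372]
eef_rot: [0.733, 0.658, -0.128, 0.116]
ft_force: [0.2, 1.0, -0.3]
width: 0.0333
grip_force: 35.0
dp [0.0041, 0.002, -0.0034] rot [0.0005, -0.0001, 0.0004]
dp [0.0314, 0.0021, -0.0062] rot [0.0005, -0.0001, 0.0004]
dp [0.0525, 0.0022, -0.0068] rot [0.0005, -0.0001, 0.0004]
dp [0.07, 0.0023, -0.0131] rot [0.0005, -0.0001, 0.0004]
```

```bash
python3 -m pendant '[{"dp":[0.031,0.002,-0.006],"rotation":[0,0,0],"jaw":0.3},{"dp":[0.0525,0.002,-0.007],"rotation":[0,0,0],"jaw":0.3},{"dp":[0.072,0.002,-0.013],"rotation":[0,0,0],"jaw":0.3},{"dp":[0.075,0.002,-0.013],"rotation":[0,0,0],"jaw":0.3},{"dp":[0.075,0.002,-0.013],"rotation":[0,0,0],"jaw":0.3}]'
python3 - <<'E'
from h import *
from bench import r
print(np.round(r.read_state()["ft_force"],2))
rows([bay(-1,x,z,20,.0012,.0118,-1) for x,z in ((-1.9,37),(-1.9,33.5))])
E
```

```text
time: 19.05
ee_pos: [0.483, -0.1082, 0.0357]
eef_rot: [0.733, 0.658, -0.129, 0.117]
ft_force: [-1.8, -6.8, 5.2]
width: 0.033
grip_force: 35.0
[-1.75 -6.77  5.23]
dp [0.0046, 0.0001, -0.0001] rot [0.0004, 0.0001, 0.0003]
dp [0.0126, 0.0, 0.0219] rot [0.0004, 0.0001, 0.0003]
```

```bash
python3 -m pendant '[{"dp":[0.005,0,0.003],"rotation":[0,0,0],"jaw":0.3},{"dp":[0.009,0,0.012],"rotation":[0,0,0],"jaw":0.3},{"dp":[0.0135,0,0.022],"rotation":[0,0,0],"jaw":0.3},{"dp":[0.0135,0,0.022],"rotation":[0,0,0],"jaw":0.3},{"dp":[0.0135,0,0.022],"rotation":[0,0,0],"jaw":0.3}]'
python3 - <<'E'
from h import *
from bench import r
print(np.round(r.read_state()["ft_force"],2))
rows([bay(-1,x,z,t,.0012,.0118,-1) for x,z,t in ((-1.9,33.5,20),(-1.9,29.5,14),(-1.9,25.5,7),(-1.9,21.8,0))])
E
```

```text
time: 19.68
ee_pos: [0.4836, -0.1077, 0.0322]
eef_rot: [0.733, 0.657, -0.129, 0.117]
ft_force: [-0.6, -8.0, 6.1]
width: 0.0328
grip_force: 35.0
[-0.57 -8.03  6.08]
dp [0.0014, -0.0031, 0.0009] rot [0.0006, 0.0001, 0.0002]
dp [0.0187, -0.0031, 0.0246] rot [0.0006, 0.0168, 0.0002]
dp [0.0372, -0.0032, 0.0471] rot [0.0005, 0.0363, 0.0003]
dp [0.0546, -0.0032, 0.0666] rot [0.0005, 0.0557, 0.0003]
```

```bash
python3 -m pendant '[{"dp":[0.0095,-0.003,0.012],"rotation":[0,0.0085,0],"jaw":0.3},{"dp":[0.0187,-0.003,0.0246],"rotation":[0,0.017,0],"jaw":0.3},{"dp":[0.028,-0.003,0.036],"rotation":[0,0.0268,0],"jaw":0.3},{"dp":[0.0372,-0.003,0.047],"rotation":[0,0.0363,0],"jaw":0.3},{"dp":[0.0372,-0.003,0.047],"rotation":[0,0.0363,0],"jaw":0.3}]'
python3 - <<'E'
from h import *
from bench import r
print(np.round(r.read_state()["ft_force"],2))
rows([bay(-1,x,z,t,.0012,.0118,-1) for x,z,t in ((-1.9,25.5,7),(-1.9,21.8,0))])
E
```

```text
time: 20.3
ee_pos: [0.4835, -0.1061, 0.0237]
eef_rot: [0.744, 0.666, -0.044, 0.042]
ft_force: [-0.6, -7.5, 5.6]
width: 0.0334
grip_force: 35.0
[-0.6  -7.49  5.59]
dp [0.0078, -0.0015, -0.0006] rot [0.0006, -0.0002, -0.0001]
dp [0.0203, -0.0016, 0.0223] rot [0.0006, 0.0192, -0.0]
```

```bash
python3 -m pendant '[{"dp":[0.012,-0.0015,0.01],"rotation":[0,0.01,0],"jaw":0.3},{"dp":[0.0203,-0.0015,0.022],"rotation":[0,0.0192,0],"jaw":0.3},{"dp":[0.0203,-0.0015,0.022],"rotation":[0,0.0192,0],"jaw":0.3}]'
python3 - <<'E'
from h import *
from bench import r,camera
print(np.round(r.read_state()["ft_force"],2))
c=camera("wrist");I=c["image"];W=world(c);q=W.reshape(-1,3)-MID;a=q@AX*1000;b=(q@np.array([.9939,-.1106,0]))*1000;z=q[:,2]*1000
k=(abs(b)<4)&(z>10)&(z<60)
for x in list(range(-120,-60,4))+list(range(-20,80,8)):
    m=k&(a>=x)&(a<x+4)
    if m.sum():print(x,m.sum(),np.median(z[m]).round(1),end="; ")
rows([bay(-1,x,z,t,.0012,.0118,-1) for x,z,t in ((-1.9,21.8,0),(-1.0,21,0))])
E
```

```text
time: 20.68
ee_pos: [0.4838, -0.1038, 0.0199]
eef_rot: [0.745, 0.667, 0.001, 0.002]
ft_force: [-0.9, -9.2, 3.6]
width: 0.0332
grip_force: 35.0
[-0.94 -9.25  3.63]
-64 88 38.0; -20 168 38.8; -12 304 34.7; -4 193 29.4; 4 187 28.4; 12 200 38.2; 20 208 38.1; 28 223 38.2; 36 234 38.1; 44 251 38.0; 52 260 38.1; 60 253 38.1; dp [-0.0008, -0.002, -0.0006] rot [0.0007, 0.0002, 0.0001]
dp [-0.0068, -0.002, 0.0048] rot [0.0007, 0.0002, 0.0001]
```

```bash
python3 -m pendant '[{"dp":[-0.007,-0.002,0.0048],"rotation":[0,0,0],"jaw":0.3},{"dp":[-0.009,-0.002,0.0048],"rotation":[0,0,0],"jaw":0.3},{"dp":[-0.009,-0.002,0.0048],"rotation":[0,0,0],"jaw":0.6},{"dp":[-0.009,-0.002,0.0048],"rotation":[0,0,0],"jaw":0.6},{"dp":[-0.009,-0.002,0.0048],"rotation":[0,0,0],"jaw":0.6},{"dp":[-0.009,-0.002,0.0048],"rotation":[0,0,0],"jaw":0.6},{"dp":[-0.009,-0.002,0.0048],"rotation":[0,0,0],"jaw":0.6}]'
python3 -m pendant '[{"dp":[0,0,-0.2],"rotation":[0,0,0],"jaw":0.6},{"dp":[0,0,-0.5],"rotation":[0,0,0],"jaw":0.6},{"dp":[0,0,-0.9],"rotation":[0,0,0],"jaw":1},{"dp":[-0.6,0,-1],"rotation":[0,0,0],"jaw":1},{"dp":[-0.9,0,-1],"rotation":[0,0,0],"jaw":1},{"dp":[-0.9,0,-1],"rotation":[0,0,0],"jaw":1},{"dp":[-0.9,0,-1],"rotation":[0,0,0],"jaw":1}]'
python3 - <<'E'
from h import *
from bench import r,camera
import pickle
c=camera("wrist");I=c["image"];W=world(c);q=W.reshape(-1,3)-MID;a=q@AX*1000;b=(q@np.array([.9939,-.1106,0]))*1000;z=q[:,2]*1000
k=(abs(b)<4)&(z>10)&(z<60)
for x in range(-84,84,4):
    m=k&(a>=x)&(a<x+4)
    if m.sum():print(x,m.sum(),np.median(z[m]).round(1),end="; ")
uv=proj(c,MID+[0,0,.03])[0].astype(int);print(uv)
x,y=max(uv[0]-120,0),max(uv[1]-90,0)
cv2.imwrite("pics/w8.png",cv2.resize(I[y:y+180,x:x+240],(800,600),interpolation=cv2.INTER_CUBIC)[:,:,::-1])
E
```

```text
time: 21.6
ee_pos: [0.4827, -0.1018, 0.0184]
eef_rot: [0.744, 0.668, 0.001, 0.0]
ft_force: [-0.1, -0.1, -0.5]
width: 0.0518
grip_force: 0.0
time: 22.48
ee_pos: [0.4678, -0.2365, 0.1682]
eef_rot: [0.744, 0.668, 0.001, 0.0]
ft_force: [0.5, 0.8, 0.2]
width: 0.0857
grip_force: 0.0
-80 60 28.5; -76 42 27.3; -72 76 37.3; -68 51 37.8; -64 56 38.1; -60 54 38.0; -56 58 38.3; -52 52 37.9; -48 57 38.0; -44 54 37.9; -40 59 38.2; -36 60 38.3; -32 54 38.4; -28 55 38.2; [318 -31]
```

View pics/w8.png

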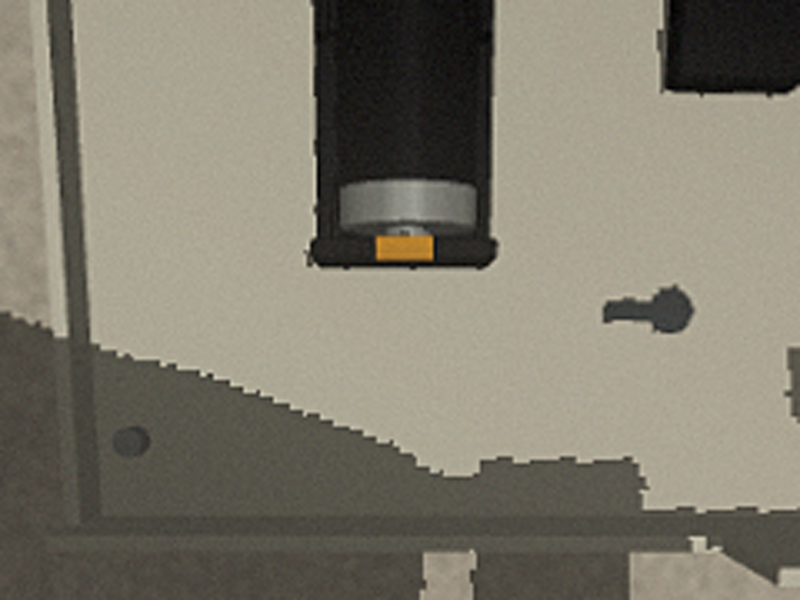

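The picture shows the right cell level (top at 38 mm) with its nub at (405,232) against the brass at (405,248). One last depth check of both with the top camera, then I'll hand it in.

Run:
```python
from h import *
from bench import r,camera
c=camera("scene");W=world(c);q=W.reshape(-1,3)-MID;a=q@AX*1000;b=(q@np.array([.9939,-.1106,0]))*1000;z=q[:,2]*1000
k=(abs(b)<5)&(z>30)&(z<60)
ok=[]
for x in range(-72,76,8):
    m=k&(a>=x)&(a<x+8)
    if m.sum():print(x,m.sum(),np.median(z[m]).round(1),end="; ");ok.append(np.median(z[m]))
print(np.ptp(ok))
if len(ok)>10 and np.ptp(ok)<4: print(r.close_job())
```

```text
-72 3 36.6; -64 7 38.1; -56 4 38.7; -48 6 39.0; -40 4 39.8; -32 4 38.3; -24 5 39.0; -16 9 37.1; -8 2 30.4; 8 3 36.5; 16 6 38.7; 24 4 38.5; 32 5 38.2; 40 6 38.7; 48 7 37.8; 56 7 37.8; 64 6 38.3; 72 7 32.4; 9.450780145191679
```

Both cells read level at about 38 mm. The lower readings are the centre and end walls, so I'm handing in.

```bash
python3 -c "
from bench import r
print(r.close_job())"
```

```text
the job is handed in; nothing more can be done
None
```

Both D cells are in their cradles, flat ends on the springs and nubs outward at the brass contacts; depth readings showed both level and fully down, nothing else was deliberately touched, and the job was handed in at about 22.5 s of the 64 s allowed.

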